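# Put the bench blocks away in their fitted trays

### The arm

A 6-joint arm with a two-finger parallel gripper is mounted at the origin on the work surface. World frame = base frame: x ahead of the robot, y to its left, z up, the work surface at z = 0. Lengths are in m, angles in degrees, forces in N, time in s.
With the tool pointing down it reaches from about 0.35 to 0.875 m from the base axis. Payload 4.2 kg.
Tool frame: the origin (TCP) lies midway between the tips of the shut fingers; the grasp point (between the pads) lies 19 mm behind it; z points along the fingers, y is the line along which they close (so a half turn about z gives the same grasp; the last joint's range is limited). The gripper opens to 87 mm and grips with 3 to 60 N. Pads are 19 mm wide; open, the fingers measure 117 mm over their backs; the gripper's body (75 mm by 190 mm) begins 51 mm behind the grasp point.
Start: joints at [91.937, 22.042, 0.453, 0, -68.411, -14.817], TCP at [0.139, 0.609, 0.223] pointing down, gripper open.
Joint ranges: [-179.83, 179.83], [-69.29, 118.12], [-61.27, 80.66], [-181.25, 117.63], [-171.15, -9.14], [-177.46, 177.46]. Speed limits (degrees/s): [159.86, 159.86, 180, 180, 180, 180].

### API

Orientations are given as a 3x3 rotation matrix whose columns are the frame's x, y, z axes.
In Python, from station import r gives the robot as it stands.
- The arm moves only by the shell command python3 steer.py, which reads ROWS from standard input. ROWS is one flat JSON list of numbers that holds 1 to 8 rows one after another, with no inner brackets; each row has 7 numbers: the opening from 0.0 (shut) to 1.0 (fully open), then dx, dy, dz in m, then a rotation vector rx, ry, rz in degrees; each row is the pose to reach, as a shift and turn from the pose commanded when the command began, along the tool's axes at that moment; what a row does not reach only later rows make up. A row lasts 1/10 s, in which the tool goes at most 0.05 m and 8.59 degrees, less where a joint would pass 70% of its speed; a pose out of reach is approached as far as the arm can. The fingers move at their own pace and stop on an object; the grip force is fixed at half the most. Time passes only in rows, so rows that do not move let the fingers close. It prints the time, the measured TCP pose, the force, the opening and the grip force at its end. Input that does not fit is refused with a message, and nothing moves.
- r.sense(): the state, without advancing time (a new reading comes with each control period).
- r.capture(name): name is "scene" or "top"; returns a dict with "pixels" (400x640x3 uint8, red, green, blue), "z_map" (400x640 float32, m along the optical axis (not along the pixel's ray), 0 where there is no reading), "K" (3x3 intrinsics, pixels), "distortion" ([k1, k2, p1, p2, k3] as OpenCV has them; the pictures are not rectified), "world_from_camera" (4x4, takes a point from camera to world coordinates). Camera axes: x right, y up, looking along -z (the intrinsics and any distortion apply to the point x, -y, -z); pixel columns grow to the right and rows downward; lengths in m; the calibration is good to about 2 mm. A picture is of the moment at which its call begins.
- r.finish_job(): hands the job in; it is judged then, once.
The state is a dict: "time_s": time; "joints": joint angles; "joint_velocities": joint speeds; "effort": joint torques, N m; "tcp_pos": TCP position; "ee_rot": TCP orientation; "wrist_force": force on the tool from outside, world axes, zero at the start; "moment": the same for the moment, N m; "gripper_width": opening from 0.0 (shut) to 1.0 (fully open); "gripper_force": force on a finger pad.
Only numpy, scipy, OpenCV 4.12 (cv2) and the standard library are available. Lean on these libraries where they do the work, as an engineer would, in place of code of your own. Each camera call takes 0.05 s, during which the arm holds its last target. There are 200 camera calls.

### The job

Put the four steel bench blocks (large round, small round, square and long) away, each lying flat in the recess of the wooden tray whose shape and size match it. Set every block down rather than letting it drop, and leave the wooden ring cone standing where it is.

Things in the scene. Friction and masses are not known exactly. Their poses are not given: they have to be found in the camera images.
- round_large: Large round bench block: plain solid steel disc, 56 mm diameter, 34 mm high, lying flat, about 0.65 kg. Origin: centre of the underside; z up.
- round_small: Small round bench block: plain solid steel disc, 36 mm diameter, 34 mm high, lying flat, about 0.25 kg. Origin: centre of the underside; z up.
- square_block: Square doming block: steel, 46 x 46 mm, 34 mm high, four round hollows marked on its flat top, about 0.55 kg. Origin: centre of the underside; x and y along its sides, z up.
- long_block: Long swage block: steel, 96 mm along its x, 34 mm along its y, 34 mm high, four dark grooves across its top, about 0.8 kg. Origin: centre of the underside; z up.
- tray_round_large: Tray of the large round block: board 96 x 96 mm, round recess 72 mm in diameter. Pale wooden board, 12 mm thick, fixed to the bench, with one dark-lined recess 6 mm deep (recess floor 6 mm above the bench, board top 12 mm). Origin: on the bench surface under the middle of board and recess; z up.
- tray_round_small: Tray of the small round block: board 76 x 76 mm, round recess 52 mm in diameter. Pale wooden board, 12 mm thick, fixed to the bench, with one dark-lined recess 6 mm deep (recess floor 6 mm above the bench, board top 12 mm). Origin: on the bench surface under the middle of board and recess; z up.
- tray_square: Tray of the square block: board 86 x 86 mm, square recess 62 x 62 mm, its sides along the board's x and y. Pale wooden board, 12 mm thick, fixed to the bench, with one dark-lined recess 6 mm deep (recess floor 6 mm above the bench, board top 12 mm). Origin: on the bench surface under the middle of board and recess; z up.
- tray_long: Tray of the long block: board 136 mm along x and 74 mm along y, recess 112 mm along x and 50 mm along y. Pale wooden board, 12 mm thick, fixed to the bench, with one dark-lined recess 6 mm deep (recess floor 6 mm above the bench, board top 12 mm). Origin: on the bench surface under the middle of board and recess; z up.
- ring_cone: Bystander: a small turned dark wooden cone with a brass ring on it, 30 mm across its foot, 50 mm tall, loose, standing among the blocks and trays. Origin: centre of the underside; z up.

How it is judged (in metres and radians):
At the end, for the whole second after the job is handed in: Each block lies flat (within 0.06 rad) on the floor of the recess of its own tray (underside less than 9 mm above the bench, centre within 13 mm of the tray's centre, which the recess itself ensures), released and at rest; the ring cone stands upright within 30 mm of where it was (horizontal distance between round_large and tray_round_large below 0.013 m and z of round_large in the frame of tray_round_large below 0.009 m and angle between each of round_large, round_small, square_block, long_block's own z axis and vertical below 0.06 rad and linear speed of each of round_large, round_small, square_block, long_block below 0.02 m/s and contact force between the fingers and round_large below 0.1 N and horizontal distance between round_small and tray_round_small below 0.013 m and z of round_small in the frame of tray_round_small below 0.009 m and contact force between the fingers and round_small below 0.1 N and horizontal distance between square_block and tray_square below 0.013 m and z of square_block in the frame of tray_square below 0.009 m and contact force between the fingers and square_block below 0.1 N and horizontal distance between long_block and tray_long below 0.013 m and z of long_block in the frame of tray_long below 0.009 m and contact force between the fingers and long_block below 0.1 N and angle between ring_cone's own z axis and vertical below 0.2 rad and distance of ring_cone from where it was at the start of the episode below 0.03 m); the robot touches nothing.
It fails at once if the round large is let fall or thrown (faster than 0.7 m/s, a fall of about 25 mm, with no finger on it) (linear speed of round_large above 0.7 m/s and contact force between the fingers and round_large below 0.05 N).
It fails at once if the round small is let fall or thrown (faster than 0.7 m/s, a fall of about 25 mm, with no finger on it) (linear speed of round_small above 0.7 m/s and contact force between the fingers and round_small below 0.05 N).
It fails at once if the square block is let fall or thrown (faster than 0.7 m/s, a fall of about 25 mm, with no finger on it) (linear speed of square_block above 0.7 m/s and contact force between the fingers and square_block below 0.05 N).
It fails at once if the long block is let fall or thrown (faster than 0.7 m/s, a fall of about 25 mm, with no finger on it) (linear speed of long_block above 0.7 m/s and contact force between the fingers and long_block below 0.05 N).
It fails at once if the ring cone is knocked over or shoved more than 30 mm (angle between ring_cone's own z axis and vertical above 0.5 rad or distance of ring_cone from where it was at the start of the episode above 0.03 m).
It also fails if it takes over 96 s, if anything falls off the work surface, if the arm or the gripper's body presses on something with over 40 N, if the wrist force passes 120 N, or if a joint passes its speed limit or range.

## Working session

There is one attempt and no reset: what is moved stays moved. The work goes in short steps, Python scripts to look and compute and a shell command to move; the robot and the scene stay as the last step left them, time stands still between calls to the robot, and variables do not carry over. Pictures are saved under pics/ and viewed, at most 14 in all, crops included, and the job is handed in when it is done.

```bash
ls; mkdir -p pics
python3 - <<'E'
from station import r
import cv2,numpy as np
for n in("top","scene"):
    c=r.capture(n); np.savez(f"{n}0.npz",**c)
    cv2.imwrite(f"pics/{n}0.png",c["pixels"][:,:,::-1]); print(c["K"],c["distortion"],c["world_from_camera"].round(3))
s=r.sense();print(s["time_s"],s["tcp_pos"],s["ee_rot"])
E
```

```text
pics
station.py
steer.py
[[389.30273525   0.         317.73516853]
 [  0.         389.30273525 198.69752511]
 [  0.           0.           1.        ]] [-0.07662833  0.          0.          0.          0.        ] [[-0.004  0.98  -0.197  0.353]
 [-1.    -0.006 -0.009 -0.009]
 [-0.01   0.197  0.98   0.894]
 [ 0.     0.     0.     1.   ]]
[[427.88480373   0.         317.70809116]
 [  0.         427.88480373 202.72156758]
 [  0.           0.           1.        ]] [-0.04927591  0.          0.          0.          0.        ] [[ 0.695 -0.544  0.47   0.977]
 [ 0.719  0.512 -0.47  -0.418]
 [ 0.015  0.665  0.747  0.733]
 [ 0.     0.     0.     1.   ]]
0.1 [0.13918263 0.60876756 0.22156181] [[ 9.74800675e-01 -2.23077388e-01 -3.49604312e-04]
 [-2.23077644e-01 -9.74798775e-01 -1.92683722e-03]
 [ 8.90399580e-05  1.95627113e-03 -9.99998083e-01]]
```

View pics/top0.png

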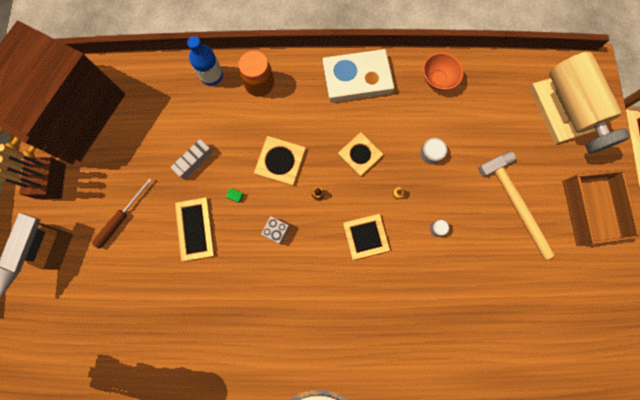

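View pics/scene0.png

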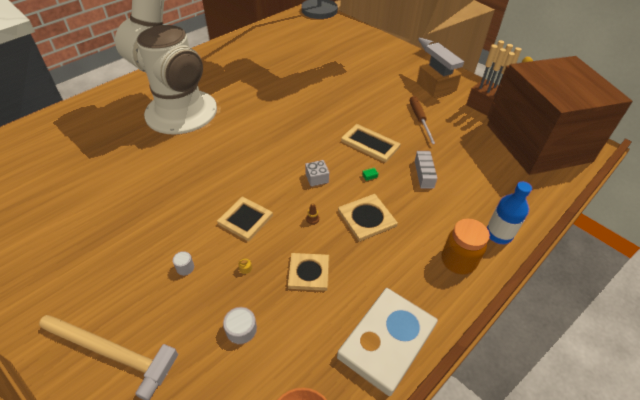

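The top view shows these blocks:
- long at (191,159)
- square at (275,230)
- large round at (435,151)
- small round at (441,228)

The trays are:
- long at (195,229)
- large round at (280,160)
- small round at (361,153)
- square at (367,237)

The cone is at (318,193). There are also loose extras: a duck at (399,192) and a green piece at (235,195).

```bash
cat > m.py <<'E'
import cv2,numpy as np
def load(n): return dict(np.load(n))
def rays(c,uv):
    p=cv2.undistortPoints(np.float64(uv).reshape(-1,1,2),c["K"],c["distortion"]).reshape(-1,2)
    return np.c_[p[:,0],-p[:,1],-np.ones(len(p))]
def plane(c,uv,z):
    W=c["world_from_camera"]; d=rays(c,uv)@W[:3,:3].T; o=W[:3,3]
    return o+d*((z-o[2])/d[:,2])[:,None]
def cloud(c):
    v,u=np.mgrid[0:400,0:640]; W=c["world_from_camera"]
    P=rays(c,np.c_[u.ravel(),v.ravel()])*c["z_map"].reshape(-1,1)
    return (P@W[:3,:3].T+W[:3,3]).reshape(400,640,3)
def near(c,px,R,mask,z):
    "rect of mask component nearest px, cast on plane z"
    m=np.zeros((400,640),np.uint8); cv2.circle(m,px,R,255,-1)
    m&=mask
    n,l,st,ce=cv2.connectedComponentsWithStats(m)
    k=1+np.argmax(st[1:,4]); 
    v,u=np.nonzero(l==k); P=plane(c,np.c_[u,v],z)[:,:2]
    rc=cv2.minAreaRect((P*1000).astype(np.float32))
    return P.mean(0),rc,len(u),u.mean(),v.mean()
E
python3 - <<'E'
from m import *
T={"long":(191,159),"square":(275,230),"rl":(435,151),"rs":(441,228),"cone":(318,193),"duck":(399,192),"green":(235,195)}
B={"t_long":(195,229),"t_rl":(280,160),"t_rs":(361,153),"t_sq":(367,237)}
def go(c,T,B,f=1):
    P=cloud(c); h=P[:,:,2]; hsv=cv2.cvtColor(c["pixels"],cv2.COLOR_RGB2HSV)
    dark=((hsv[:,:,2]<45)*255).astype(np.uint8)
    for k,p in T.items():
        m=((h>(0.024 if k not in("green","duck")else .008))*255).astype(np.uint8)
        try:
            o=near(c,p,32*f,m,.034)
            v,u=np.nonzero((m>0)&(np.hypot(*(np.indices((400,640))-np.array(p[::-1])[:,None,None]))<32*f))
            Q=P[v,u]; rc=cv2.minAreaRect((Q[:,:2]*1000).astype(np.float32))
            print(k,"ray",o[0].round(4),np.round(o[1][0],0),np.round(o[1][1],0),round(o[1][2]),"depthrect",np.round(rc[0],1),np.round(rc[1],1),round(rc[2],1),"z",np.percentile(Q[:,2],[50,95]).round(4))
        except Exception as e: print(k,e)
    for k,p in B.items():
        b=((h>0.0085)&(h<.02))*255; v,u=np.nonzero((b>0)&(np.hypot(*(np.indices((400,640))-np.array(p[::-1])[:,None,None]))<40*f)); Q=P[v,u]
        rc=cv2.minAreaRect((Q[:,:2]*1000).astype(np.float32))
        o=near(c,p,40*f,dark,.012)
        print(k,"dark",o[0].round(4),np.round(o[1][1],0),round(o[1][2],1),"board",np.round(rc[0],1),np.round(rc[1],1),round(rc[2],1),"floor",h[p[1],p[0]].round(4))
go(load("top0.npz"),T,B)
print()
go(load("scene0.npz"),{"long":(425,170),"square":(317,173),"rl":(240,325),"rs":(183,264),"cone":(313,213),"duck":(245,267),"green":(371,174)},{"t_long":(370,143),"t_rl":(367,216),"t_rs":(309,271),"t_sq":(245,217)})
E
```

```text
long ray [0.6263 0.2956] [625. 296.] [39. 95.] 46 depthrect [489.8 156.7] [427.8  95.3] 45.8 z [0.0351 0.038 ]
square ray [0.4572 0.0962] [457.  96.] [47. 46.] 63 depthrect [423.1  47.1] [171.8  50.2] 55.2 z [0.0356 0.0384]
rl ray [ 0.642  -0.2726] [ 642. -273.] [54. 56.] 86 depthrect [ 517.4 -141.6] [ 54.1 418.1] 43.7 z [0.0356 0.0386]
rs ray [ 0.4596 -0.2733] [ 459. -272.] [39. 34.] 89 depthrect [ 402.9 -153.5] [ 34.6 303.2] 25.4 z [0.0357 0.894 ]
cone ray [ 5.422e-01 -2.000e-04] [542.  -1.] [20. 23.] 90 depthrect [4.546e+02 2.000e-01] [ 20.5 202. ] 89.6 z [0.0343 0.894 ]
duck ray [ 0.5395 -0.1825] [ 540. -183.] [24. 27.] 44 depthrect [457.9 -98.3] [ 24.6 273.5] 44.3 z [0.0205 0.894 ]
green ray [0.5373 0.1891] [538. 189.] [33. 24.] 66 depthrect [441.4 130.8] [296.3 146.4] 31.6 z [0.0166 0.894 ]
t_long dark [0.4619 0.285 ] [104.  43.] 10.0 board [462.8 284.9] [138.4  75.1] 9.8 floor 0.0089
t_rl dark [0.6243 0.0896] [63. 62.] 70.4 board [625.6  90.5] [97.1 97.4] 72.3 floor 0.0083
t_rs dark [ 0.6392 -0.1015] [43. 42.] 88.7 board [ 640.7 -101.4] [76.9 78.5] 43.2 floor 0.0077
t_sq dark 
[... 564 characters left out ...]
.0024] [544.  -2.] [21. 34.] 46 depthrect [ 756.9 -207.8] [ 21.7 609.3] 45.9 z [0.0356 0.7328]
duck ray [ 0.556  -0.1941] [ 555. -194.] [23. 30.] 52 depthrect [ 724.2 -288.9] [ 33.7 567.4] 59.5 z [0.0187 0.7328]
green ray [0.6109 0.1094] [612. 103.] [53. 35.] 72 depthrect [744.3 -49.9] [ 89.7 867. ] 38.2 z [0.0125 0.0174]
t_long dark [0.4656 0.2835] [98. 32.] 8.9 board [474.  244.6] [145.3 169.7] 12.8 floor 0.0083
t_rl dark [0.6263 0.0878] [57. 57.] 84.7 board [597.9 102.6] [107.7 164. ] 64.7 floor 0.0077
t_rs dark [ 0.6407 -0.1025] [41. 39.] 16.4 board [ 638.  -100.8] [76.1 79.3] 42.9 floor 0.0075
t_sq dark [ 0.446  -0.1105] [48. 49.] 12.7 board [ 441.6 -109.4] [88.8 89. ] 13.2 floor 0.0052
```

```bash
cat > d.py <<'E'
import sys,numpy as np
from station import r
from scipy.spatial.transform import Rotation as Ro
# d.py x y z closing_axis_deg -> shift along tool axes, turn about tool z; keeps the tool pointing down
x,y,z,a=map(float,sys.argv[1:5]); s=r.sense(); R=np.array(s["ee_rot"]); p=np.array(s["tcp_pos"])
t=np.radians(a-90); c,n=np.cos(t),np.sin(t)
best=min((Ro.from_matrix(R.T@np.array([[k*c,k*n,0],[k*n,-k*c,0],[0,0,-1]])).as_rotvec(degrees=True) for k in(1,-1)),key=np.linalg.norm)
print("t",s["time_s"],"shift",(R.T@(np.array([x,y,z])-p)).round(4),"turn",best.round(1),"F",np.round(s["wrist_force"],1),"w",round(s["gripper_width"],3),"j",np.round(s["joints"]))
E
python3 d.py .627 .296 .10 46
```

```text
t 0.1 shift [0.5453 0.1958 0.122 ] turn [ 0.1 -0.  31.1] F [-0.8  0.7  0.1] w 0.997 j [ 92.  22.   0.  -0. -68. -15.]
```

```bash
echo '[1,0.27,0.1,0.0,0,0,15,1,0.27,0.1,0.0,0,0,15,1,0.27,0.1,0.0,0,0,15,1,0.27,0.1,0.0,0,0,15,1,0.27,0.1,0.0,0,0,15,1,0.27,0.1,0.0,0,0,15,1,0.27,0.1,0.0,0,0,15,1,0.27,0.1,0.0,0,0,15]' | python3 steer.py; python3 d.py .627 .296 .10 46
```

```text
time_s: 0.9
tcp_pos: [0.3807, 0.4508, 0.222]
ee_rot: [[0.883, -0.469, -0.001], [-0.469, -0.883, -0.001], [-0.0, 0.001, -1.0]]
wrist_force: [-0.1, -0.6, 0.8]
gripper_width: 1.001
gripper_force: 0.0
t 0.9 shift [0.2902 0.021  0.122 ] turn [ 0.1  0.  16. ] F [-0.1 -0.6  0.8] w 1.001 j [ 66.  19.  -5.  -0. -67.  -4.]
```

```bash
echo '[1,0.29,0.021,0.122,0,0,16,1,0.29,0.021,0.122,0,0,16,1,0.29,0.021,0.122,0,0,16,1,0.29,0.021,0.122,0,0,16,1,0.29,0.021,0.122,0,0,16,1,0.29,0.021,0.122,0,0,16,1,0.29,0.021,0.122,0,0,16,1,0.29,0.021,0.122,0,0,16]' | python3 steer.py; python3 d.py .627 .296 .011 46
```

```text
time_s: 1.7
tcp_pos: [0.6268, 0.2966, 0.098]
ee_rot: [[0.72, -0.694, -0.003], [-0.694, -0.72, -0.002], [-0.001, 0.004, -1.0]]
wrist_force: [-0.5, 0.5, 0.3]
gripper_width: 1.0
gripper_force: 0.0
t 1.7 shift [ 0.0006 -0.0001  0.087 ] turn [0.2 0.  0. ] F [-0.5  0.5  0.3] w 1.0 j [ 39.  34.   2.  -0. -58.   7.]
```

```bash
echo '[1,0,0,0.04,0,0,0,1,0,0,0.07,0,0,0,1,0,0,0.087,0,0,0,1,0,0,0.087,0,0,0,0,0,0,0.087,0,0,0,0,0,0,0.087,0,0,0,0,0,0,0.087,0,0,0,0,0,0,0.087,0,0,0]' | python3 steer.py; python3 d.py .627 .296 .11 46
```

```text
time_s: 2.5
tcp_pos: [0.6271, 0.2979, 0.0149]
ee_rot: [[0.721, -0.693, 0.002], [-0.693, -0.721, 0.001], [0.0, -0.002, -1.0]]
wrist_force: [0.0, -0.4, 0.5]
gripper_width: 0.72
gripper_force: 0.0
t 2.5 shift [ 0.0013  0.0013 -0.0951] turn [-0.1 -0.   0.1] F [ 0.  -0.4  0.5] w 0.72 j [ 39.  39.  -2.   0. -49.   7.]
```

```bash
echo '[0,0,0,0,0,0,0,0,0,0,0,0,0,0,0,0,0,0,0,0,0]' | python3 steer.py; python3 d.py .627 .296 .11 46
```

```text
time_s: 2.8
tcp_pos: [0.6268, 0.2973, 0.0136]
ee_rot: [[0.721, -0.693, 0.0], [-0.693, -0.721, 0.0], [0.0, -0.0, -1.0]]
wrist_force: [-0.3, -0.1, 0.6]
gripper_width: 0.451
gripper_force: 0.0
t 2.8 shift [ 0.001   0.0008 -0.0964] turn [-0.  -0.   0.1] F [-0.3 -0.1  0.6] w 0.451 j [ 39.  39.  -2.   0. -49.   7.]
```

```bash
echo '[0,0,0,0,0,0,0,0,0,0,0,0,0,0,0,0,0,0,0,0,0,0,0,0,-0.01,0,0,0,0,0,0,-0.03,0,0,0,0,0,0,-0.06,0,0,0,0,0,0,-0.08,0,0,0,0,0,0,-0.08,0,0,0]' | python3 steer.py; python3 d.py .4625 .285 .09 99.8
```

```text
time_s: 3.6
tcp_pos: [0.6282, 0.2986, 0.0963]
ee_rot: [[0.721, -0.693, 0.005], [-0.693, -0.721, 0.004], [0.001, -0.006, -1.0]]
wrist_force: [0.8, 0.9, -7.6]
gripper_width: 0.388
gripper_force: 30.0
t 3.6 shift [-0.11    0.1246  0.0055] turn [ -0.3  -0.2 -53.7] F [ 0.8  0.9 -7.6] w 0.388 j [ 39.  34.   2.   0. -57.   7.]
```

```bash
echo '[0,-0.02,0.02,0,0,0,-8,0,-0.04,0.04,0,0,0,-16,0,-0.06,0.06,0,0,0,-24,0,-0.08,0.08,0,0,0,-32,0,-0.1,0.1,0,0,0,-40,0,-0.11,0.1245,0,0,0,-48,0,-0.11,0.1245,0,0,0,-53.7,0,-0.11,0.1245,0,0,0,-53.7]' | python3 steer.py; echo '[0,0,0,0,0,0,0,0,0,0,0,0,0,0]' | python3 steer.py;python3 - <<'E'
from station import r
import cv2,numpy as np
c=r.capture("top"); np.savez("top1.npz",**c); cv2.imwrite("pics/top1.png",cv2.resize(c["pixels"][110:300,100:360,::-1],None,fx=3,fy=3))
E
python3 d.py .4625 .285 .0205 99.8
```

```text
time_s: 4.4
tcp_pos: [0.4595, 0.2831, 0.0921]
ee_rot: [[0.985, 0.171, -0.002], [0.171, -0.985, -0.002], [-0.003, 0.001, -1.0]]
wrist_force: [-0.6, -0.1, -6.7]
gripper_width: 0.387
gripper_force: 30.0
time_s: 4.6
tcp_pos: [0.4613, 0.2839, 0.0929]
ee_rot: [[0.986, 0.169, -0.001], [0.169, -0.986, -0.0], [-0.001, 0.0, -1.0]]
wrist_force: [0.1, 0.1, -7.1]
gripper_width: 0.387
gripper_force: 30.0
t 4.65 shift [ 0.0013 -0.0009  0.0725] turn [ 0.   0.  -0.1] F [ 0.3  0.6 -7.2] w 0.386 j [ 49.  22. -21.  -0. -47.  51.]
```

View pics/top1.png

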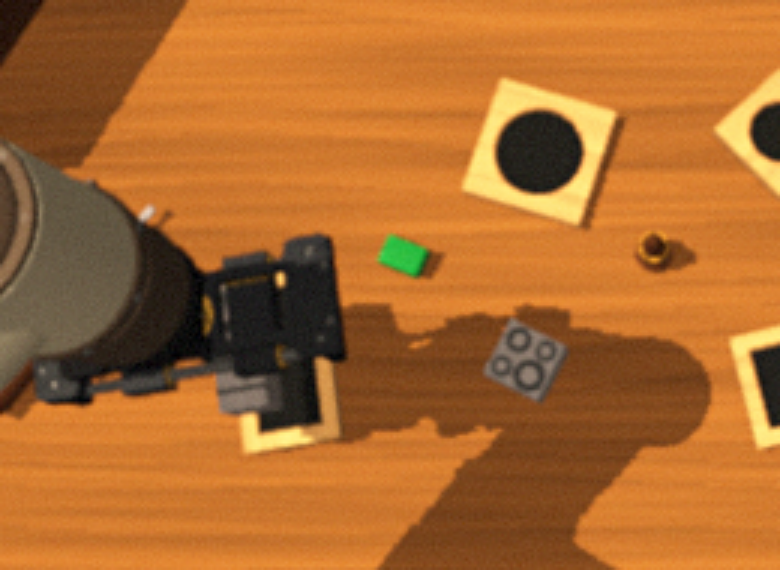

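The arm hides most of the tray (crop 240–340, 360–450), but the block is held and lined up with it. I'm lowering it now.

```bash
echo '[0,0.001,-0.001,0.03,0,0,0,0,0.001,-0.001,0.055,0,0,0,0,0.001,-0.001,0.065,0,0,0,0,0.001,-0.001,0.069,0,0,0,0,0.001,-0.001,0.071,0,0,0,0,0.001,-0.001,0.072,0,0,0,0,0.001,-0.001,0.073,0,0,0,0,0.001,-0.001,0.073,0,0,0]' | python3 steer.py; echo '[0,0,0,0,0,0,0,0,0,0,0,0,0,0]' | python3 steer.py
```

```text
time_s: 5.45
tcp_pos: [0.4623, 0.2854, 0.0212]
ee_rot: [[0.985, 0.171, 0.001], [0.171, -0.985, 0.001], [0.001, -0.001, -1.0]]
wrist_force: [-0.6, 0.4, -7.5]
gripper_width: 0.388
gripper_force: 30.0
time_s: 5.65
tcp_pos: [0.4621, 0.2852, 0.0209]
ee_rot: [[0.985, 0.171, 0.001], [0.171, -0.985, 0.001], [0.001, -0.0, -1.0]]
wrist_force: [0.1, 0.9, -8.0]
gripper_width: 0.388
gripper_force: 30.0
```

```bash
echo '[0,0,0,0.001,0,0,0,0,0,0,0.002,0,0,0,0,0,0,0.002,0,0,0]' | python3 steer.py; echo '[0.7,0,0,0,0,0,0,0.7,0,0,0,0,0,0,0.7,0,0,0,0,0,0,0.7,0,0,0,0,0,0,0.7,0,0,-0.04,0,0,0,0.7,0,0,-0.08,0,0,0,0.7,0,0,-0.08,0,0,0]' | python3 steer.py; python3 d.py .458 .0965 .09 63
```

```text
time_s: 5.95
tcp_pos: [0.4621, 0.2853, 0.0195]
ee_rot: [[0.985, 0.171, 0.0], [0.171, -0.985, 0.0], [0.001, -0.0, -1.0]]
wrist_force: [-3.0, -1.3, 2.5]
gripper_width: 0.388
gripper_force: 30.0
time_s: 6.65
tcp_pos: [0.4653, 0.288, 0.1043]
ee_rot: [[0.985, 0.172, 0.01], [0.172, -0.985, 0.008], [0.011, -0.006, -1.0]]
wrist_force: [1.1, 0.1, 0.6]
gripper_width: 0.699
gripper_force: 0.0
t 6.65 shift [-0.0403  0.1875  0.0126] turn [-0.6 -0.5 36.9] F [1.1 0.1 0.6] w 0.699 j [ 49.  21. -20.   0. -48.  51.]
```

```bash
echo '[0.85,-0.01,0.04,0,0,0,8,0.85,-0.02,0.08,0,0,0,16,0.85,-0.03,0.12,0,0,0,24,0.85,-0.04,0.16,0.01,0,0,32,0.85,-0.04,0.187,0.01,0,0,37,0.85,-0.04,0.187,0.01,0,0,37,0.85,-0.04,0.187,0.01,0,0,37,0.85,-0.04,0.187,0.01,0,0,37]' | python3 steer.py;python3 - <<'E'
from station import r
import cv2,numpy as np
c=r.capture("scene"); cv2.imwrite("pics/scene1.png",cv2.resize(c["pixels"][80:280,230:480,::-1],None,fx=3,fy=3))
E
python3 d.py .458 .0965 .0125 63
```

```text
time_s: 7.45
tcp_pos: [0.4548, 0.0946, 0.0885]
ee_rot: [[0.89, -0.456, 0.001], [-0.456, -0.89, 0.0], [0.0, -0.0, -1.0]]
wrist_force: [0.5, -0.1, -0.7]
gripper_width: 0.85
gripper_force: 0.0
t 7.5 shift [ 0.0022 -0.003   0.076 ] turn [-0.  -0.  -0.1] F [-0.5  0.4 -0.2] w 0.848 j [ 32.  15. -32.   0. -43.  31.]
```

View pics/scene1.png

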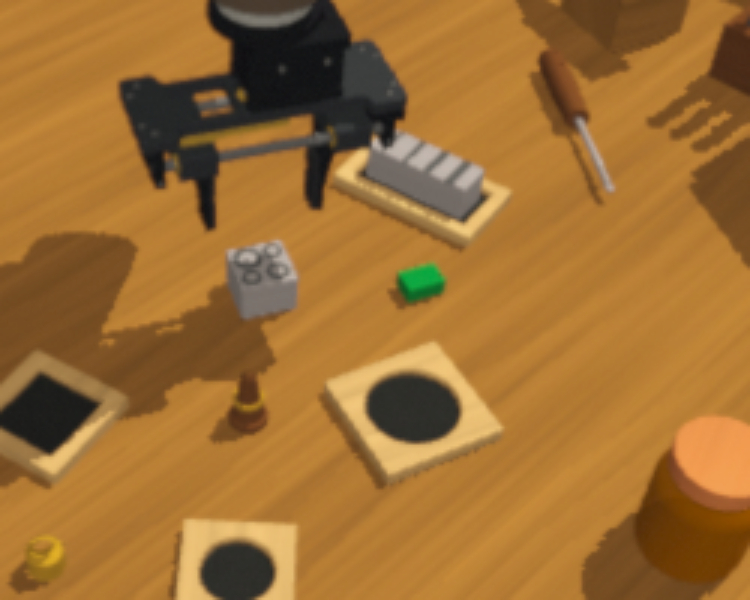

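The long block (crop 425,180) lies flat in its recess. The open gripper is above the square block (crop 262,278).

```bash
echo '[0.85,0.002,-0.003,0.04,0,0,0,0.85,0.002,-0.003,0.065,0,0,0,0.85,0.002,-0.003,0.076,0,0,0,0.85,0.002,-0.003,0.076,0,0,0,0,0.002,-0.003,0.076,0,0,0,0,0.002,-0.003,0.076,0,0,0,0,0.002,-0.003,0.076,0,0,0,0,0.002,-0.003,0.076,0,0,0]' | python3 steer.py; echo '[0,0,0,0,0,0,0,0,0,0,0,0,0,0,0,0,0,0,0,0,0]' | python3 steer.py
```

```text
time_s: 8.3
tcp_pos: [0.4581, 0.096, 0.0134]
ee_rot: [[0.89, -0.457, 0.002], [-0.457, -0.89, 0.001], [0.001, -0.002, -1.0]]
wrist_force: [0.1, 0.0, -0.2]
gripper_width: 0.569
gripper_force: 0.0
time_s: 8.6
tcp_pos: [0.4575, 0.0955, 0.0132]
ee_rot: [[0.89, -0.457, -0.0], [-0.457, -0.89, -0.0], [0.0, 0.0, -1.0]]
wrist_force: [-2.1, -2.1, 6.2]
gripper_width: 0.522
gripper_force: 30.0
```

```bash
echo '[0,0,0,-0.01,0,0,0,0,0,0,-0.04,0,0,0,0,0,0,-0.08,0,0,0,0,0,0,-0.09,0,0,0,0,0,0,-0.09,0,0,0]' | python3 steer.py; python3 d.py .444 -.109 .1 103.5
```

```text
time_s: 9.1
tcp_pos: [0.4582, 0.0963, 0.1038]
ee_rot: [[0.889, -0.457, 0.003], [-0.457, -0.889, 0.003], [0.002, -0.004, -1.0]]
wrist_force: [0.4, 0.6, -4.5]
gripper_width: 0.524
gripper_force: 30.0
t 9.1 shift [0.0813 0.1891 0.0032] turn [ -0.2  -0.2 -40.7] F [ 0.4  0.6 -4.5] w 0.524 j [ 32.  14. -31.  -0. -45.  31.]
```

```bash
echo '[0,0.015,0.035,0,0,0,-8,0,0.03,0.07,0,0,0,-16,0,0.045,0.105,0,0,0,-24,0,0.06,0.14,0,0,0,-32,0,0.075,0.175,0,0,0,-40,0,0.0813,0.189,0,0,0,-40.7,0,0.0813,0.189,0,0,0,-40.7,0,0.0813,0.189,0,0,0,-40.7]' | python3 steer.py; echo '[0,0,0,0,0,0,0,0,0,0,0,0,0,0]' | python3 steer.py; python3 d.py .444 -.109 .0202 103.5
```

```text
time_s: 9.9
tcp_pos: [0.4422, -0.1096, 0.1008]
ee_rot: [[0.973, 0.232, -0.004], [0.232, -0.973, 0.0], [-0.003, -0.001, -1.0]]
wrist_force: [-0.1, 0.2, -4.3]
gripper_width: 0.528
gripper_force: 30.0
time_s: 10.1
tcp_pos: [0.4434, -0.1087, 0.1021]
ee_rot: [[0.972, 0.235, -0.001], [0.235, -0.972, 0.0], [-0.001, -0.0, -1.0]]
wrist_force: [0.5, -0.2, -4.5]
gripper_width: 0.526
gripper_force: 30.0
t 10.1 shift [0.0006 0.0005 0.0819] turn [-0.   0.   0.1] F [ 0.5 -0.2 -4.5] w 0.526 j [  7.  14. -32.  -0. -44.  97.]
```

```bash
echo '[0,0.0006,0,0.035,0,0,0,0,0.0006,0,0.06,0,0,0,0,0.0006,0,0.073,0,0,0,0,0.0006,0,0.079,0,0,0,0,0.0006,0,0.081,0,0,0,0,0.0006,0,0.0825,0,0,0,0,0.0006,0,0.083,0,0,0,0,0.0006,0,0.083,0,0,0]' | python3 steer.py; echo '[0,0,0,0,0,0,0,0,0,0,0,0,0,0]' | python3 steer.py
```

```text
time_s: 10.9
tcp_pos: [0.4447, -0.1093, 0.0202]
ee_rot: [[0.972, 0.234, 0.002], [0.234, -0.972, 0.0], [0.002, 0.0, -1.0]]
wrist_force: [-0.2, -0.8, -3.9]
gripper_width: 0.525
gripper_force: 30.0
time_s: 11.1
tcp_pos: [0.4444, -0.1094, 0.0199]
ee_rot: [[0.972, 0.234, 0.001], [0.234, -0.972, 0.0], [0.001, 0.0, -1.0]]
wrist_force: [-0.4, 0.6, -3.7]
gripper_width: 0.528
gripper_force: 30.0
```

```bash
echo '[0,0,0,0.001,0,0,0,0,0,0,0.0015,0,0,0,0,0,0,0.0015,0,0,0]' | python3 steer.py; echo '[0.8,0,0,0,0,0,0,0.8,0,0,0,0,0,0,0.8,0,0,0,0,0,0,0.8,0,0,0,0,0,0,0.8,0,0,-0.04,0,0,0,0.8,0,0,-0.08,0,0,0,0.8,0,0,-0.08,0,0,0]' | python3 steer.py; python3 d.py .46 -.2725 .09 103
```

```text
time_s: 11.4
tcp_pos: [0.4444, -0.1094, 0.0192]
ee_rot: [[0.972, 0.234, 0.001], [0.234, -0.972, -0.0], [0.001, 0.0, -1.0]]
wrist_force: [-2.4, 1.3, 5.4]
gripper_width: 0.526
gripper_force: 30.0
time_s: 12.1
tcp_pos: [0.4482, -0.1093, 0.1028]
ee_rot: [[0.972, 0.235, 0.012], [0.235, -0.972, -0.0], [0.011, 0.003, -1.0]]
wrist_force: [1.1, 0.4, -0.4]
gripper_width: 0.799
gripper_force: 0.0
t 12.1 shift [-0.0271  0.1613  0.013 ] turn [ 0.2 -0.6  0.6] F [ 1.1  0.4 -0.4] w 0.799 j [  7.  14. -32.   0. -44.  97.]
```

```bash
echo '[0.8,-0.01,0.04,0,0,0,0,0.8,-0.02,0.08,0.01,0,0,0,0.8,-0.027,0.12,0.01,0,0,0,0.8,-0.027,0.161,0.01,0,0,0,0.8,-0.027,0.161,0.01,0,0,0,0.8,-0.027,0.161,0.01,0,0,0]' | python3 steer.py;python3 - <<'E'
from station import r
import cv2,numpy as np
c=r.capture("scene"); np.savez("scene2.npz",**c); cv2.imwrite("pics/scene2.png",cv2.resize(c["pixels"][140:360,130:390,::-1],None,fx=2.7,fy=2.7))
E
python3 d.py .46 -.2725 .0125 103
```

```text
time_s: 12.7
tcp_pos: [0.4549, -0.2729, 0.087]
ee_rot: [[0.973, 0.231, -0.002], [0.231, -0.973, 0.001], [-0.001, -0.001, -1.0]]
wrist_force: [0.6, -0.1, -0.3]
gripper_width: 0.8
gripper_force: 0.0
t 12.75 shift [0.0051 0.0018 0.0747] turn [-0.1  0.1  0.5] F [1.2 1.3 0.1] w 0.797 j [-13.  21. -23.  -0. -46. 117.]
```

View pics/scene2.png

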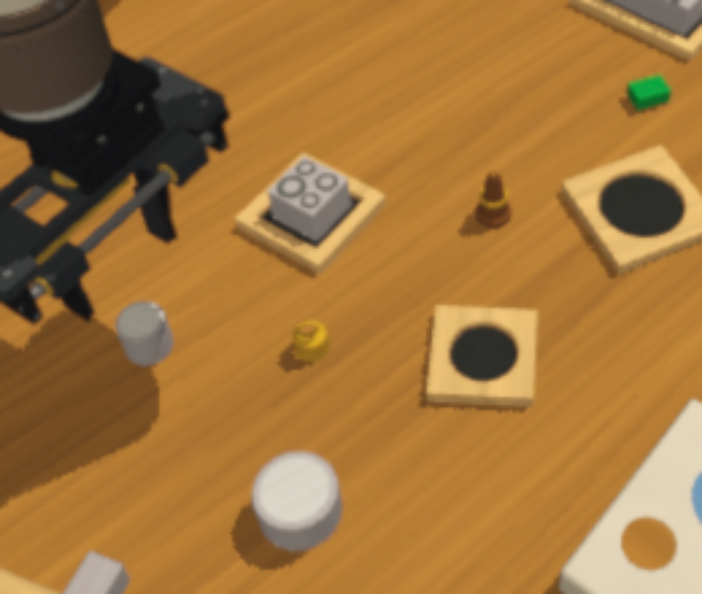

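The square block (crop 310,195) is seated and the cone is standing. The small round (crop 145,330) is under the gripper.

```bash
echo '[0.8,0.004,0.0015,0.04,0,0,0,0.8,0.004,0.0015,0.065,0,0,0,0.8,0.004,0.0015,0.075,0,0,0,0.8,0.004,0.0015,0.075,0,0,0,0,0.004,0.0015,0.075,0,0,0,0,0.004,0.0015,0.075,0,0,0,0,0.004,0.0015,0.075,0,0,0,0,0.004,0.0015,0.075,0,0,0]' | python3 steer.py; echo '[0,0,0,0,0,0,0,0,0,0,0,0,0,0,0,0,0,0,0,0,0]' | python3 steer.py
```

```text
time_s: 13.55
tcp_pos: [0.4603, -0.2729, 0.0139]
ee_rot: [[0.972, 0.234, 0.002], [0.234, -0.972, -0.0], [0.002, 0.001, -1.0]]
wrist_force: [-0.5, 0.0, -0.5]
gripper_width: 0.518
gripper_force: 0.0
time_s: 13.85
tcp_pos: [0.4605, -0.2732, 0.0137]
ee_rot: [[0.972, 0.234, 0.002], [0.234, -0.972, -0.001], [0.001, 0.001, -1.0]]
wrist_force: [0.9, -2.3, 4.1]
gripper_width: 0.404
gripper_force: 30.0
```

```bash
echo '[0,0,0,0,0,0,0,0,0,0,-0.01,0,0,0,0,0,0,-0.04,0,0,0,0,0,0,-0.08,0,0,0,0,0,0,-0.09,0,0,0,0,0,0,-0.09,0,0,0]' | python3 steer.py; python3 d.py .6405 -.1015 .1 103.5
```

```text
time_s: 14.45
tcp_pos: [0.4601, -0.2725, 0.1042]
ee_rot: [[0.972, 0.233, 0.003], [0.233, -0.972, 0.0], [0.003, 0.001, -1.0]]
wrist_force: [-0.8, -0.0, -3.4]
gripper_width: 0.403
gripper_force: 30.0
t 14.45 shift [ 0.2153 -0.1242  0.0048] turn [ 0.  -0.2 -0. ] F [-0.8 -0.  -3.4] w 0.403 j [-13.  20. -21.  -0. -48. 117.]
```

```bash
echo '[0,0.04,-0.02,0,0,0,0,0,0.08,-0.045,0,0,0,0,0,0.12,-0.07,0,0,0,0,0,0.16,-0.09,0,0,0,0,0,0.19,-0.11,0,0,0,0,0,0.215,-0.124,0.003,0,0,0,0,0.215,-0.124,0.003,0,0,0,0,0.215,-0.124,0.003,0,0,0]' | python3 steer.py; echo '[0,0,0,0,0,0,0,0,0,0,0,0,0,0]' | python3 steer.py
python3 - <<'E'
from station import r
import cv2,numpy as np
c=r.capture("scene"); np.savez("scene3.npz",**c); cv2.imwrite("pics/scene3.png",cv2.resize(c["pixels"][140:360,180:440,::-1],None,fx=2.7,fy=2.7))
E
python3 d.py .6405 -.1015 .0205 103.5
```

```text
time_s: 15.25
tcp_pos: [0.6379, -0.1012, 0.0966]
ee_rot: [[0.972, 0.234, -0.007], [0.234, -0.972, 0.0], [-0.006, -0.002, -1.0]]
wrist_force: [0.1, -0.5, -2.4]
gripper_width: 0.404
gripper_force: 30.0
time_s: 15.45
tcp_pos: [0.6386, -0.1027, 0.0993]
ee_rot: [[0.973, 0.233, -0.002], [0.233, -0.973, 0.0], [-0.002, -0.001, -1.0]]
wrist_force: [0.3, -0.2, -3.5]
gripper_width: 0.405
gripper_force: 30.0
t 15.5 shift [ 0.0019 -0.0008  0.0792] turn [-0.   0.1 -0.1] F [-0.2  0.6 -2.9] w 0.404 j [  5.  30.  -5.  -0. -55.  98.]
```

View pics/scene3.png

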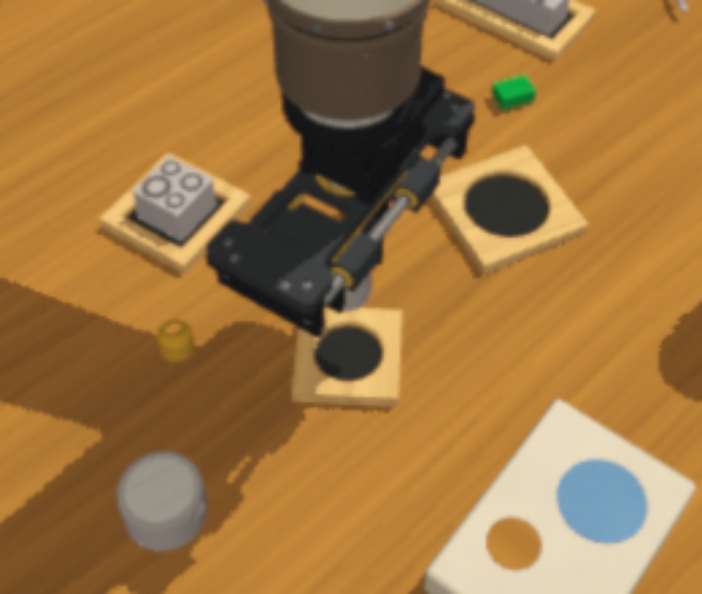

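The small round (crop 350,290) is held above its tray (crop 350,355). I'm lowering it.

```bash
echo '[0,0.001,-0.001,0.035,0,0,0,0,0.001,-0.001,0.058,0,0,0,0,0.001,-0.001,0.07,0,0,0,0,0.001,-0.001,0.076,0,0,0,0,0.001,-0.001,0.078,0,0,0,0,0.001,-0.001,0.079,0,0,0,0,0.001,-0.001,0.08,0,0,0,0,0.001,-0.001,0.08,0,0,0]' | python3 steer.py; echo '[0,0,0,0,0,0,0,0,0,0,0,0,0,0]' | python3 steer.py
```

```text
time_s: 16.3
tcp_pos: [0.6411, -0.1007, 0.0209]
ee_rot: [[0.972, 0.234, 0.001], [0.234, -0.972, 0.0], [0.001, 0.0, -1.0]]
wrist_force: [1.0, 0.6, -3.0]
gripper_width: 0.401
gripper_force: 30.0
time_s: 16.5
tcp_pos: [0.6408, -0.1007, 0.0205]
ee_rot: [[0.972, 0.234, 0.001], [0.234, -0.972, 0.0], [0.001, 0.0, -1.0]]
wrist_force: [0.0, -0.1, -2.7]
gripper_width: 0.407
gripper_force: 30.0
```

```bash
echo '[0,0,0,0.001,0,0,0,0,0,0,0.0015,0,0,0,0,0,0,0.0015,0,0,0]' | python3 steer.py; echo '[0.7,0,0,0,0,0,0,0.7,0,0,0,0,0,0,0.7,0,0,0,0,0,0,0.7,0,0,0,0,0,0,0.7,0,0,-0.04,0,0,0,1,0,0,-0.08,0,0,0,1,0,0,-0.08,0,0,0]' | python3 steer.py; python3 d.py .6435 -.273 .09 103.5
```

```text
time_s: 16.8
tcp_pos: [0.6409, -0.1007, 0.0197]
ee_rot: [[0.972, 0.234, 0.001], [0.234, -0.972, -0.0], [0.001, 0.0, -1.0]]
wrist_force: [-3.1, -0.1, 5.3]
gripper_width: 0.403
gripper_force: 30.0
time_s: 17.5
tcp_pos: [0.6451, -0.1009, 0.1052]
ee_rot: [[0.972, 0.235, 0.013], [0.235, -0.972, -0.001], [0.012, 0.004, -1.0]]
wrist_force: [0.6, 1.1, -0.0]
gripper_width: 0.799
gripper_force: 0.0
t 17.5 shift [-0.0422  0.1668  0.0153] turn [ 0.2 -0.7  0.1] F [ 0.6  1.1 -0. ] w 0.799 j [  5.  30.  -5.   0. -55.  98.]
```

```bash
echo '[1,-0.01,0.04,0,0,0,0,1,-0.02,0.08,0.01,0,0,0,1,-0.03,0.12,0.012,0,0,0,1,-0.04,0.16,0.012,0,0,0,1,-0.04,0.1665,0.012,0,0,0,1,-0.04,0.1665,0.012,0,0,0,1,-0.04,0.1665,0.012,0,0,0]' | python3 steer.py;python3 - <<'E'
from station import r
import cv2,numpy as np
c=r.capture("scene"); np.savez("scene4.npz",**c); cv2.imwrite("pics/scene4.png",cv2.resize(c["pixels"][140:380,160:440,::-1],None,fx=2.5,fy=2.5))
E
python3 d.py .6435 -.273 .0125 103.5
```

```text
time_s: 18.2
tcp_pos: [0.6405, -0.2713, 0.0861]
ee_rot: [[0.972, 0.234, -0.001], [0.234, -0.972, 0.0], [-0.0, -0.001, -1.0]]
wrist_force: [0.0, 0.3, 0.5]
gripper_width: 0.996
gripper_force: 0.0
t 18.25 shift [0.0023 0.0029 0.0739] turn [-0.   0.   0.1] F [ 0.  -0.9  1. ] w 1.0 j [-10.  35.   2.  -0. -57. 113.]
```

View pics/scene4.png

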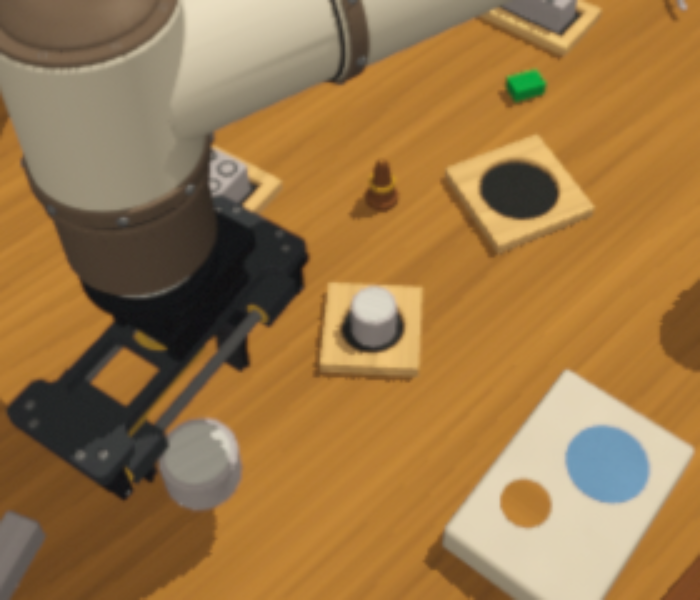

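The small round is seated (crop 375,320). Next I grasp the large round (crop 200,465).

```bash
echo '[1,0.002,0.003,0.03,0,0,0,1,0.002,0.003,0.055,0,0,0,1,0.002,0.003,0.074,0,0,0,1,0.002,0.003,0.074,0,0,0,0,0.002,0.003,0.074,0,0,0,0,0.002,0.003,0.074,0,0,0,0,0.002,0.003,0.074,0,0,0,0,0.002,0.003,0.074,0,0,0]' | python3 steer.py; echo '[0,0,0,0,0,0,0,0,0,0,0,0,0,0,0,0,0,0,0,0,0]' | python3 steer.py
```

```text
time_s: 19.05
tcp_pos: [0.6439, -0.2744, 0.0138]
ee_rot: [[0.972, 0.234, 0.002], [0.234, -0.972, -0.0], [0.002, 0.001, -1.0]]
wrist_force: [-0.1, 0.3, -0.3]
gripper_width: 0.721
gripper_force: 0.0
time_s: 19.35
tcp_pos: [0.6434, -0.2739, 0.0134]
ee_rot: [[0.972, 0.234, 0.0], [0.234, -0.972, 0.0], [0.0, -0.0, -1.0]]
wrist_force: [-1.1, 4.4, 6.0]
gripper_width: 0.635
gripper_force: 30.0
```

```bash
echo '[0,0,0,0,0,0,0,0,0,0,-0.01,0,0,0,0,0,0,-0.04,0,0,0,0,0,0,-0.08,0,0,0,0,0,0,-0.1,0,0,0,0,0,0,-0.1,0,0,0,0,0,0,-0.1,0,0,0]' | python3 steer.py; python3 d.py .6255 .09 .11 103.5
```

```text
time_s: 20.05
tcp_pos: [0.6415, -0.2739, 0.1101]
ee_rot: [[0.973, 0.233, -0.004], [0.233, -0.973, 0.002], [-0.003, -0.003, -1.0]]
wrist_force: [-0.4, 0.2, -8.3]
gripper_width: 0.636
gripper_force: 30.0
t 20.05 shift [ 0.0691 -0.3577  0.0009] turn [-0.2  0.2 -0.1] F [-0.4  0.2 -8.3] w 0.636 j [-10.  34.   4.  -0. -60. 113.]
```

```bash
echo '[0,0.009,-0.045,-0.003,0,0,0,0,0.017,-0.09,-0.003,0,0,0,0,0.026,-0.135,-0.003,0,0,0,0,0.035,-0.18,-0.003,0,0,0,0,0.043,-0.225,-0.003,0,0,0,0,0.052,-0.27,-0.003,0,0,0,0,0.061,-0.31,-0.003,0,0,0,0,0.067,-0.34,-0.003,0,0,0]' | python3 steer.py; echo '[0,0.002,-0.0177,0,0,0,0,0,0.002,-0.0177,0,0,0,0,0,0.002,-0.0177,0,0,0,0,0,0.002,-0.0177,0,0,0,0]' | python3 steer.py; python3 d.py .6255 .09 .0204 103.5
```

```text
time_s: 20.85
tcp_pos: [0.6266, 0.074, 0.112]
ee_rot: [[0.972, 0.235, -0.006], [0.235, -0.972, -0.001], [-0.006, -0.0, -1.0]]
wrist_force: [1.0, -0.1, -6.7]
gripper_width: 0.636
gripper_force: 30.0
time_s: 21.25
tcp_pos: [0.626, 0.0881, 0.1143]
ee_rot: [[0.973, 0.232, -0.003], [0.232, -0.973, -0.001], [-0.003, 0.0, -1.0]]
wrist_force: [0.3, -0.1, -6.8]
gripper_width: 0.637
gripper_force: 30.0
t 21.25 shift [ 0.0002 -0.002   0.0939] turn [ 0.   0.2 -0.1] F [ 0.3 -0.1 -6.8] w 0.637 j [ 23.  28.  -7.  -0. -56.  81.]
```

```bash
echo '[0,0,-0.002,0.04,0,0,0,0,0,-0.002,0.07,0,0,0,0,0,-0.002,0.084,0,0,0,0,0,-0.002,0.09,0,0,0,0,0,-0.002,0.092,0,0,0,0,0,-0.002,0.093,0,0,0,0,0,-0.002,0.0945,0,0,0,0,0,-0.002,0.0945,0,0,0]' | python3 steer.py; echo '[0,0,0,0,0,0,0,0,0,0,0,0,0,0]' | python3 steer.py
```

```text
time_s: 22.05
tcp_pos: [0.6268, 0.0917, 0.0221]
ee_rot: [[0.972, 0.234, 0.002], [0.234, -0.972, 0.001], [0.002, -0.0, -1.0]]
wrist_force: [-0.2, -0.1, -7.9]
gripper_width: 0.64
gripper_force: 30.0
time_s: 22.25
tcp_pos: [0.6265, 0.0916, 0.0216]
ee_rot: [[0.972, 0.234, 0.001], [0.234, -0.972, 0.0], [0.001, -0.0, -1.0]]
wrist_force: [-0.7, -0.4, -7.9]
gripper_width: 0.639
gripper_force: 30.0
```

```bash
echo '[0,0,0,0.001,0,0,0,0,0,0,0.002,0,0,0,0,0,0,0.0025,0,0,0,0,0,0,0.0025,0,0,0]' | python3 steer.py; echo '[0.95,0,0,0,0,0,0,0.95,0,0,0,0,0,0,0.95,0,0,0,0,0,0,0.95,0,0,0,0,0,0,0.95,0,0,-0.04,0,0,0,0.95,0,0,-0.08,0,0,0,0.95,0,0,-0.12,0,0,0,0.95,0,0,-0.15,0,0,0]' | python3 steer.py; echo '[0.95,-0.05,0,0,0,0,0,0.95,-0.1,0,0,0,0,0,0.95,-0.15,0,0,0,0,0,0.95,-0.15,0,0,0,0,0,0.95,-0.15,0,0,0,0,0]' | python3 steer.py
python3 - <<'E'
from station import r
import cv2,numpy as np
c=r.capture("scene"); cv2.imwrite("pics/scene5.png",c["pixels"][:,:,::-1])
c=r.capture("top"); np.savez("top5.npz",**c)
E
```

```text
time_s: 22.65
tcp_pos: [0.6264, 0.0915, 0.0194]
ee_rot: [[0.972, 0.234, 0.0], [0.234, -0.972, -0.0], [0.0, 0.0, -1.0]]
wrist_force: [-2.8, 0.1, -0.7]
gripper_width: 0.635
gripper_force: 30.0
time_s: 23.45
tcp_pos: [0.6273, 0.0916, 0.1718]
ee_rot: [[0.972, 0.234, 0.004], [0.234, -0.972, 0.001], [0.004, 0.0, -1.0]]
wrist_force: [0.5, -0.2, -0.4]
gripper_width: 0.949
gripper_force: 0.0
time_s: 23.95
tcp_pos: [0.4801, 0.0562, 0.1695]
ee_rot: [[0.972, 0.234, 0.002], [0.234, -0.972, 0.001], [0.002, 0.0, -1.0]]
wrist_force: [1.5, -0.1, -0.2]
gripper_width: 0.951
gripper_force: 0.0
```

View pics/scene5.png

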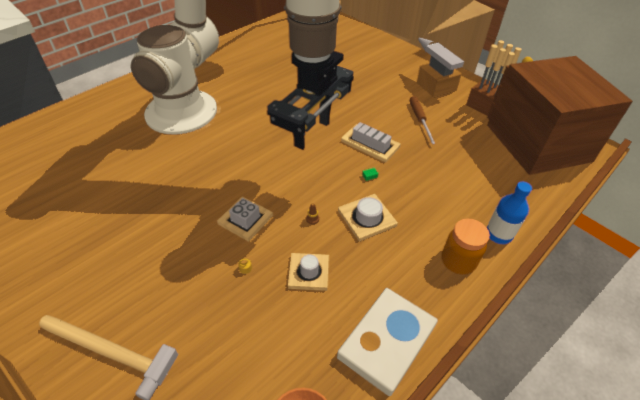

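All four blocks are in their trays, at (372,137), (369,211), (309,267) and (246,213), and the cone stands at (313,213). I'll check heights and centres before handing in.

```bash
python3 - <<'E'
from m import *
from station import r
c=r.capture("scene"); P=cloud(c); h=P[:,:,2]
for n,t,z in(("long",(.4625,.285),0),("sq",(.444,-.109),0),("rs",(.6405,-.1015),0),("rl",(.6255,.09),0)):
    k=(np.hypot(P[:,:,0]-t[0],P[:,:,1]-t[1])<.06)&(h>.034)&(h<.06)
    Q=P[k]; rc=cv2.minAreaRect((Q[:,:2]*1000).astype(np.float32))
    A=np.c_[Q[:,:2]-Q[:,:2].mean(0),np.ones(len(Q))]; s=np.linalg.lstsq(A,Q[:,2],rcond=None)[0]
    print(n,np.round(rc[0],1),np.round(rc[1],0),"top",np.median(Q[:,2]).round(4),"slope",s[:2].round(3))
E
echo '[0.95,0,0,0,0,0,0,0.95,0,0,0,0,0,0,0.95,0,0,0,0,0,0]' | python3 steer.py
```

```text
long [462.9 285.7] [96. 39.] top 0.0405 slope [-0.017  0.057]
sq [ 443.7 -109.4] [48. 48.] top 0.0405 slope [-0.027  0.017]
rs [ 639.  -101.2] [34. 35.] top 0.0404 slope [-0.031  0.04 ]
rl [625.6  91.3] [53. 56.] top 0.0406 slope [-0.007  0.025]
time_s: 24.4
tcp_pos: [0.4809, 0.0565, 0.1682]
ee_rot: [[0.972, 0.234, -0.0], [0.234, -0.972, -0.0], [-0.001, 0.0, -1.0]]
wrist_force: [0.2, -0.2, 0.1]
gripper_width: 0.951
gripper_force: 0.0
```

Block tops measure about 40 mm (34 mm block + 6 mm floor), and the centres are within 2 mm of the tray centres.

```bash
python3 -c "from station import r; print(r.finish_job())"
```

```text
the job is handed in; nothing more can be done
None
```

The job is handed in, with no verdict returned: all four blocks were set down flat in their matching recesses (centres within 2 mm by the camera), the cone was still standing where it was, and the robot clock read about 24 s.

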